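Hold the shaker's eccentric wheel heavy side down

ROBOT

A 6-joint arm with a two-finger parallel gripper is mounted at the origin on the work surface; the furniture and walls round the work are solid. World frame = base frame: x ahead of the robot, y to its left, z up, the work surface at z = 0. Lengths are in m, angles in rad, forces in N, time in s.
With the tool pointing down it reaches from about 0.375 to 0.825 m from the base axis. Payload 5.5 kg.
Tool frame: the origin (TCP) lies at the very end of the fingers, on their centre line; the grasp point (between the pads) lies 19 mm behind it; z points along the fingers, y is the line along which they close (so a half turn about z gives the same grasp; the last joint's range is limited). The gripper opens to 85 mm and grips with 20 to 120 N. Pads are 22 mm wide; open, the fingers measure 114 mm over their backs; the gripper's body (76 mm by 85 mm) begins 54 mm behind the grasp point. The pads swing forward as they close: fully open they stand 13 mm farther back than shut.
Start: joints at [-1.347, 0.314, -0.047, 1.21, 0, 1.571], TCP at [0.133, -0.585, 0.21] pointing down, gripper open.
Joint ranges: [-2.67, 2.67], [-0.69, 1.73], [-1.03, 1.25], [-2.08, 2.16], [-1.42, 1.45], [-3.14, 3.14]. Speed limits (rad/s): [2.39, 2.39, 3.01, 3.14, 3.14, 3.14].

INTERFACE

Orientations are given as a unit quaternion [x, y, z, w].
In Python, from workcell import r gives the robot as it stands.
- The arm moves only by the tool servo_tool, never from a script. Its arguments are lists of equal length, an entry for each row: "travel": the shift along the tool's x, y, z in m, a list of three; "spin": the turn about the tool's z in degrees; "hand": the finger opening in m, from 0 to 0.0854. A call has 1 to 10 rows; each row is the pose to reach, as a shift and turn from the pose commanded when the call began, along the tool's axes at that moment; what a row does not reach only later rows make up. A row lasts 1/10 s, in which the tool goes at most 50 mm and 8.59 degrees, less where a joint would pass 70% of its speed; a pose out of reach is approached as far as the arm can. A call with a gripper value outside its range is refused whole. The fingers move at their own pace and stop on an object; the grip force is fixed at half the most. Time passes only in rows, so rows that repeat a pose let the fingers close. It gives the time, the measured TCP pose, the force, the opening and the grip force at its end, in the units of the state.
- r.get_obs(): the state, without advancing time (a new reading comes with each control period).
- r.camera(name): name is "scene" or "top" or "wrist"; returns a dict with "image" (420x560x3 uint8, red, green, blue), "intrinsics" (3x3 intrinsics, pixels), "distortion" ([k1, k2, p1, p2, k3] as OpenCV has them; the pictures are not rectified), "cam_to_world" (4x4, takes a point from camera to world coordinates). Camera axes: x right, y up, looking along -z (the intrinsics and any distortion apply to the point x, -y, -z); pixel columns grow to the right and rows downward; lengths in m; the calibration is good to about 2 mm. A picture is of the moment at which its call begins. There is no depth.
- r.sign_off(): hands the job in; it is judged then, once.
Trained networks look in a picture, given as the dict that the camera call returned (one of the last four; its "shot" number tells which), for a name from the list of things; names that differ only in an ending like _2 or _b are one class to them, and where a whole thing is asked for, a point or a joint stands for the part that bears it (a point fixed in the world has none). Each returns a list of dicts, best first, with "p" (0 to 1); they miss things now and then, are a little off and sometimes report something else, mostly with a low value. They report only what shows in the picture. A call takes as long as a camera call.
- r.look_for(picture, name): "rect" ([left, top, right, bottom] as shares, 0 to 1, of the picture: columns of its width, rows of its height, round what is visible of it).
The state is a dict: "t": time; "joint_pos": joint angles; "joint_velocities": joint speeds; "joint_torque": joint torques, N m; "ee_pos": TCP position; "eef_rot": TCP orientation; "force": force on the tool from outside, world axes, zero at the start; "torque": the same for the moment, N m; "gripper_width": finger opening in m; "gripper_force": force on a finger pad.
Only numpy, scipy, OpenCV 4.12 (cv2) and the standard library are available. Lean on these libraries where they do the work, as an engineer would, in place of code of your own. Each camera call takes 0.05 s, during which the arm holds its last target. There are 200 camera calls.

TASK

The wheel on the bench stand is the eccentric of the curd shaker: one side is heavy, but nothing on the outside shows which, and its bearing is too stiff for it to sink fully to the bottom by itself. It can be found by turning the wheel by hand, this way and that, and letting it go to see where it wants to sink. Turn the wheel until its heavy side points straight down and finish while still gripping the wheel and holding it still there. Do not push the other things on the table about.

Things in the scene. Friction and masses are not known exactly. Their poses are not given: they have to be found in the camera images.
- stand: grey bench stand, fixed: base plate 150 x 130 x 12 mm, post, bearing housing 48 mm across at hub height. Origin under the plate's centre, z up, axle along x; the wheel overhangs at the front (-x); +y is left as one looks at the wheel's front. Behind the wheel nothing stands more than 26 mm from the axle above hub height, so the outer 45 mm of the wheel's upper half is free on both sides
- wheel_hub (a point): centre of the wheel, on the axle, halfway through its thickness; fixed to the stand (130 mm above the table, 30 mm in front of the stand's origin), axes as the stand's
- wheel: bare-metal wheel on the stand: a closed upright disc 150 mm across, 24 mm thick, flat faces, 0.6 kg; hub cap 34 mm across and 8 mm proud on the front. Origin at the hub's centre, x along the axle away from the front, z towards the dark index line, 8 mm wide, across both faces and the rim. The heavy slug inside (about 0.12 N m of unbalance) lies elsewhere each time: the line does not show it
- wheel_turn (a joint): wheel angle, rad, no stops; 0 with the index line up, growing anticlockwise seen from its front (line leans to stand +y). Stiff bearing: let go, the wheel sinks slowly (1 to 4 s) heavy side downwards without swinging past, and sticks some 18 to 30 degrees short of the bottom on the side it came from, equally far on either side; that near the bottom or the very top it stays where put
- timer: the round twist timer with a green top, 71 mm across, 38 mm tall; origin under its centre; a bystander
- check_weight_1: the chromed check weight with a knob on top, 30 mm across, 36 mm tall; origin under its centre; a bystander
- follower_1: the off-white mould follower, a disc 88 mm across with a knob, 31 mm tall; origin under its centre; a bystander
- ph_meter: the yellow pocket pH tester lying flat, 131 x 34 x 20 mm; origin under its centre; a bystander

How it is judged:
At the end, for the whole second after the job is handed in: The wheel's hidden heavy side points straight down within 0.2 rad (11 degrees), the fingers hold the wheel (more than 2 N of contact) and it is at rest (below 0.1 rad/s). The heavy side is judged by the frame of the slug cast in, which no reading shows (angle between core_frame's own z axis and vertical between 2.342 and 2.742 rad and angle between core_frame's own y axis and vertical between 1.971 and 2.371 rad and contact force between the fingers and wheel above 2 N and angular speed of wheel below 0.1 rad/s); the arm keeps its last pose, push and grip.
It fails at once if the round twist timer is pushed more than 20 mm (distance of timer from where it was at the start of the episode above 0.02 m).
It fails at once if the chromed check weight is pushed more than 20 mm (distance of check_weight_1 from where it was at the start of the episode above 0.02 m).
It fails at once if the off-white mould follower is pushed more than 20 mm (distance of follower_1 from where it was at the start of the episode above 0.02 m).
It fails at once if the yellow pocket pH tester lying flat is pushed more than 20 mm (distance of ph_meter from where it was at the start of the episode above 0.02 m).
It also fails if it takes over 51 s, if anything falls off the work surface, if the arm or the gripper's body presses on something with over 40 N, if the wrist force passes 120 N, or if a joint passes its speed limit or range.

## Working session

There is one attempt and no reset: what is moved stays moved. The work goes in short steps, Python scripts to look and compute and a tool call to move; the robot and the scene stay as the last step left them, time stands still between calls to the robot, and variables do not carry over. Pictures are saved under pics/ and viewed, at most 10 in all, crops included, and the job is handed in when it is done.

Besides the shell and the picture viewer there is one more tool, called after ">>>" by a JSON object that holds its "api" and its "payload". servo_tool: Moves the arm, as the interface text tells. Its arguments: {"type":"object","properties":{"travel":{"type":"array","items":{"type":"array","items":{"type":"number"}}},"spin":{"type":"array","items":{"type":"number"}},"hand":{"type":"array","items":{"type":"number"}}},"required":["travel","spin","hand"]}

```bash
ls; mkdir -p pics
cat > h.py <<'E'
from workcell import r
import numpy as np, cv2
def save(n,name):
    p=r.camera(n); cv2.imwrite(f'pics/{name}.png',p['image'][:,:,::-1]); return p
def proj(p,P):
    M=np.linalg.inv(p['cam_to_world']); P=np.atleast_2d(P)
    c=P@M[:3,:3].T+M[:3,3]; c=c*[1,-1,-1]
    return cv2.projectPoints(c.reshape(-1,1,3),np.zeros(3),np.zeros(3),np.array(p['intrinsics']),np.array(p['distortion']))[0].reshape(-1,2)
def ray(p,uv):
    q=cv2.undistortPoints(np.array(uv,float).reshape(-1,1,2),np.array(p['intrinsics']),np.array(p['distortion'])).reshape(-1,2)
    T=np.array(p['cam_to_world']); d=np.c_[q[:,0],-q[:,1],-np.ones(len(q))]@T[:3,:3].T
    return T[:3,3],d
def onz(p,uv,z):
    o,d=ray(p,uv); return o+d*((z-o[2])/d[:,2])[:,None]
E
python3 - <<'E'
from h import *
ims=[]
for n in ['scene','top']:
    p=save(n,n+'0'); print(n,np.round(p['cam_to_world'],3).tolist())
    for k in ['stand','wheel','timer','check_weight_1','follower_1','ph_meter']:
        for d in r.look_for(p,k)[:1]:
            q=np.array(d['rect'])*[560,420,560,420]; print(k,round(d['p'],2),q.round(0), onz(p,[[(q[0]+q[2])/2,(q[1]+q[3])/2]],0.02).round(3))
    ims.append(p['image'])
o=r.get_obs();print(o['t'],o['ee_pos'],o['eef_rot'])
E
```

```text
pics
scene [[0.803, -0.32, 0.503, 1.104], [0.596, 0.44, -0.671, -0.829], [-0.007, 0.839, 0.544, 0.636], [0.0, 0.0, 0.0, 1.0]]
stand 0.91 [226. 167. 293. 258.] [[ 0.473 -0.114  0.02 ]]
wheel 0.65 [227. 167. 293. 260.] [[ 0.478 -0.116  0.02 ]]
timer 0.91 [278. 176. 304. 197.] [[0.456 0.066 0.02 ]]
follower_1 0.78 [290. 269. 325. 289.] [[ 0.744 -0.266  0.02 ]]
ph_meter 0.8 [153. 245. 170. 282.] [[ 0.424 -0.433  0.02 ]]
top [[0.016, 0.991, -0.134, 0.42], [-0.999, 0.02, 0.025, -0.159], [0.028, 0.134, 0.991, 1.345], [0.0, 0.0, 0.0, 1.0]]
stand 0.87 [240. 207. 299. 266.] [[ 0.53  -0.189  0.02 ]]
wheel 0.86 [237. 230. 298. 256.] [[ 0.51  -0.183  0.02 ]]
timer 0.61 [164. 253. 189. 276.] [[0.446 0.071 0.02 ]]
check_weight_1 0.45 [202. 159. 211. 167.] [[ 0.738 -0.003  0.02 ]]
follower_1 0.89 [274. 153. 311. 186.] [[ 0.723 -0.251  0.02 ]]
ph_meter 0.97 [335. 259. 363. 302.] [[ 0.41  -0.414  0.02 ]]
0.7 [ 0.13316139 -0.58502208  0.21002292] [9.93745526e-01 1.11668388e-01 1.49685929e-06 4.95592201e-06]
```

View pics/scene0.png

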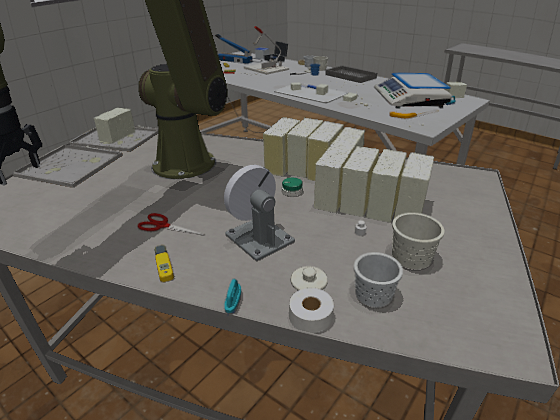

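View pics/top0.png

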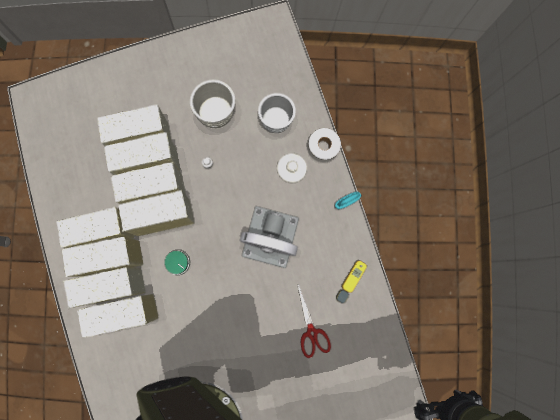

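The scene picture shows the stand's back, with the wheel at about (250,192) facing the robot and the index line near (265,178). The top picture shows the wheel edge-on from (242,236) to (297,252), with the plate around (270,237).

```bash
cat >> h.py <<'E'
def wheelpts(h,yaw,rad,ang,side):
    # ang: wheel angle (0 up, growing to stand +y); side x offset
    ex=np.array([np.cos(yaw),np.sin(yaw),0]);ey=np.array([-np.sin(yaw),np.cos(yaw),0]);ez=np.array([0,0,1.])
    ang=np.atleast_1d(ang)
    return h+ex*side+rad*(np.sin(ang)[:,None]*ey+np.cos(ang)[:,None]*ez)
E
python3 - <<'E'
from h import *
from scipy.optimize import least_squares
S=save('scene','s1');T=save('top','t1')
A=np.linspace(0,2*np.pi,73)
def rect(p,P):
    q=proj(p,P);return np.r_[q.min(0),q.max(0)]
obs=[]
for p in (S,T): obs.append([np.array(r.look_for(p,'wheel')[0]['rect'])*[560,420,560,420],np.array(r.look_for(p,'stand')[0]['rect'])*[560,420,560,420]])
print(obs)
def model(v):
    x,y,yaw=v; c,s=np.cos(yaw),np.sin(yaw); R=np.array([[c,-s,0],[s,c,0],[0,0,1]])
    h=np.array([x,y,0])+R@[-.03,0,.13]
    W=np.r_[wheelpts(h,yaw,.075,A,-.012),wheelpts(h,yaw,.075,A,.012)]
    pl=np.array([[a*.075,b*.065,z] for a in(1,-1) for b in (1,-1) for z in (0,.012)])@R.T+[x,y,0]
    return h,W,pl
def res(v):
    h,W,pl=model(v); 
    return np.r_[rect(T,W)-obs[1][0],rect(T,np.r_[W,pl])-obs[1][1],rect(S,np.r_[W,pl])-obs[0][1]]
f=least_squares(res,[.53,-.19,-.28],loss='soft_l1',x_scale=[.01,.01,.1]);print(f.x,f.fun.round(1))
h,W,pl=model(f.x);print('hub',h)
out=[]
for p,(x0,y0,w) in ((S,(215,155,100)),(T,(225,195,100))):
    im=cv2.resize(p['image'][y0:y0+w+10,x0:x0+w],None,fx=4,fy=4.,interpolation=cv2.INTER_CUBIC)
    for P,c in ((W,(255,0,0)),(pl,(0,255,0))):
        for q in proj(p,P): cv2.circle(im,tuple(int(a) for a in (q-[x0,y0]+.5)*4),1,c,-1)
    out.append(im)
cv2.imwrite('pics/m1.png',np.hstack(out)[:,:,::-1])
E
```

```text
[[array([226.184, 163.212, 276.528, 220.5  ]), array([226.52, 165.48, 292.6 , 259.98])], [array([237.384, 229.908, 297.696, 256.998]), array([241.696, 207.312, 297.584, 266.784])]]
[ 0.53105344 -0.18841411 -0.23345256] [ 0.9  1.7 -0.5 -1.3 -3.4 -2.1  0.7  1.2 -4.  -2.3  2.   0.8]
hub [ 0.50186723 -0.18147398  0.13      ]
```

View pics/m1.png

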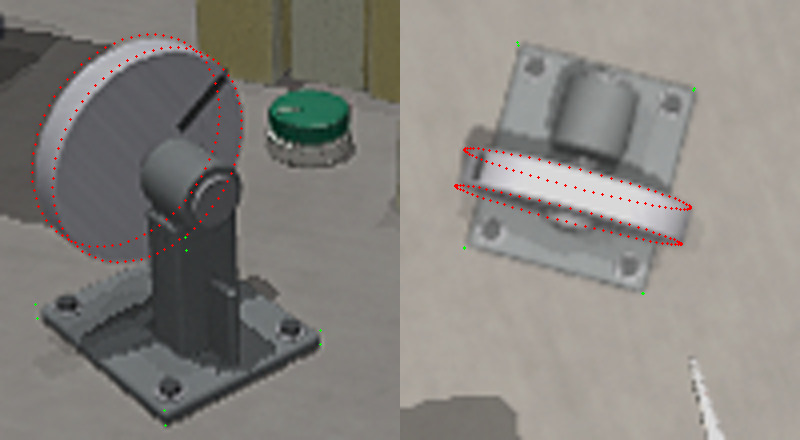

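Overlay: the plate fits well and the wheel fits to a few mm. The index line leans to stand +y (crop (226,72) to (180,128)). Next I move above the hub with the finger axis along the axle.

>>> {"api": "servo_tool", "payload": {"travel": [[0.02,-0.015,-0.04],[0.06,-0.04,-0.07],[0.1,-0.07,-0.09],[0.14,-0.1,-0.09],[0.18,-0.125,-0.09],[0.22,-0.15,-0.09],[0.26,-0.18,-0.09],[0.3,-0.21,-0.09],[0.34,-0.235,-0.09],[0.38,-0.26,-0.09]], "spin": [-6,-12,-18,-25,-32,-39,-46,-53,-60,-64], "hand": [0.085,0.085,0.085,0.085,0.085,0.085,0.085,0.085,0.085,0.085]}}

```text
t: 2.0
ee_pos: [0.4472, -0.2454, 0.3004]
eef_rot: [0.782, 0.623, 0.0, 0.0]
force: [0.8, -1.2, 0.6]
gripper_width: 0.0849
gripper_force: 0.0
```

```bash
cat >> h.py <<'E'
HUB=np.array([.502,-.1815,.13]);YAW=-.233
def toolmove(target):
    from scipy.spatial.transform import Rotation as Ro
    o=r.get_obs(); R=Ro.from_quat(o['eef_rot']).as_matrix()
    return (R.T@(np.array(target)-o['ee_pos'])).round(4), np.degrees(np.arctan2(R[1,1],R[0,1])).round(2)
E
python3 - <<'E'
from h import *
W=save('wrist','w1'); S=save('scene','s2')
print(toolmove([.502,-.1815,.3]),r.get_obs()['t'],r.get_obs()['ee_pos'])
A=np.linspace(0,2*np.pi,73)
im=W['image'].copy()
for s in(-.012,.012):
    for q in proj(W,wheelpts(HUB,YAW,.075,A,s)): cv2.circle(im,tuple(int(a) for a in q.clip(-999,999)),1,(255,0,0),-1)
cr=cv2.resize(S['image'][155:225,215:285],None,fx=6,fy=6,interpolation=cv2.INTER_CUBIC)
cv2.imwrite('pics/m2.png',cv2.resize(np.hstack([im[:,:,:],cr[:420]]),(800,343))[:,:,::-1])
E
```

```text
(array([0.0719, 0.0378, 0.    ]), np.float64(-12.71)) 2.1 [ 0.44929616 -0.24327354  0.29987043]
```

View pics/m2.png

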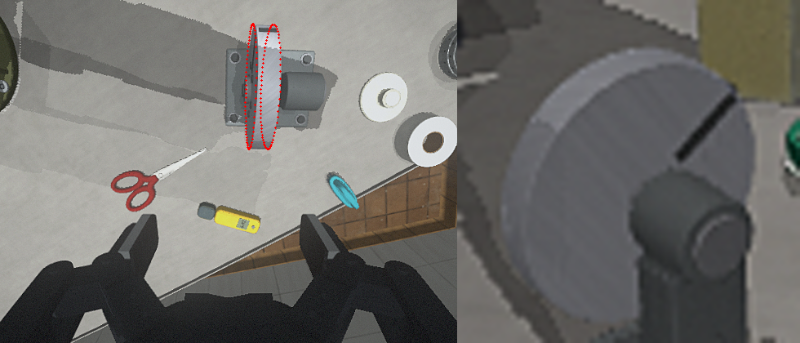

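The wrist view shows the wheel at (264,25–150), in agreement with the model to about 2 px. In the scene crop the line runs from (735,95) to (678,160).

```bash
cat >> h.py <<'E'
def lineang(p,off=(0,0),hub=None,side=.012):
    hub=HUB if hub is None else hub
    g=cv2.cvtColor(p['image'],cv2.COLOR_RGB2GRAY).astype(np.float32)
    ang=np.radians(np.arange(-180,180,1.)); rr=np.arange(.034,.073,.002)
    V=np.zeros((len(ang),len(rr)))
    for j,ra in enumerate(rr):
        q=(proj(p,wheelpts(hub,YAW,ra,ang,side))+off).astype(np.float32)
        V[:,j]=cv2.remap(g,q[None,:,0],q[None,:,1],cv2.INTER_LINEAR)[0]
    prof=V[:,6:].mean(1)
    k=10; sc=np.minimum(np.roll(prof,k),np.roll(prof,-k))-prof
    i=np.argsort(-sc)[0]
    w=np.arange(i-7,i+8)%360; base=min(prof[(i-k)%360],prof[(i+k)%360]); wt=(base-prof[w]).clip(0)
    return np.degrees(ang[i])+ (wt*np.arange(-7,8)).sum()/max(wt.sum(),1e-6), sc[i]
E
python3 - <<'E'
from h import *
S=r.camera('scene')
for dx in(-2,-1,0,1): print(dx,[tuple(np.round(lineang(S,(dx,dy)),1)) for dy in(-1,0,1)])
print(r.get_obs()['t'],toolmove([.502,-.1815,.3]))
E
```

```text
-2 [(np.float64(68.9), np.float64(55.8)), (np.float64(66.4), np.float64(59.6)), (np.float64(64.0), np.float64(61.0))]
-1 [(np.float64(66.1), np.float64(59.9)), (np.float64(63.7), np.float64(61.1)), (np.float64(61.3), np.float64(63.3))]
0 [(np.float64(63.4), np.float64(57.4)), (np.float64(61.0), np.float64(61.7)), (np.float64(58.6), np.float64(63.0))]
1 [(np.float64(60.5), np.float64(54.8)), (np.float64(58.2), np.float64(59.2)), (np.float64(55.8), np.float64(60.7))]
2.15 (array([ 0.0742,  0.0389, -0.0002]), np.float64(-12.9))
```

>>> {"api": "servo_tool", "payload": {"travel": [[0.05,0.02,0.0],[0.09,0.0389,0.01],[0.113,0.0389,0.04],[0.113,0.0389,0.08],[0.113,0.0389,0.12],[0.113,0.0389,0.144],[0.113,0.0389,0.144],[0.113,0.0389,0.144],[0.113,0.0389,0.144],[0.113,0.0389,0.144]], "spin": [0,0,0,0,0,0,0,0,0,0], "hand": [0.085,0.085,0.085,0.085,0.05,0.04,0.032,0.032,0.032,0.032]}}

```text
t: 3.15
ee_pos: [0.5108, -0.1468, 0.1579]
eef_rot: [0.784, 0.621, 0.001, 0.001]
force: [0.4, -0.3, 0.1]
gripper_width: 0.032
gripper_force: 0.0
```

Run:
```python
from h import *
W=save('wrist','w2');S=r.camera('scene')
o=r.get_obs();print(o['t'],o['ee_pos'],o['force'],o['gripper_width'],o['gripper_force'],toolmove([.502,-.1815,.156]))
print(lineang(S))
cv2.imwrite('pics/m3.png',np.hstack([W['image'][100:,150:450],cv2.resize(S['image'][140:220,205:285],(320,320),interpolation=cv2.INTER_CUBIC)])[:,:,::-1])
```

```text
3.25 [ 0.51052556 -0.14646686  0.1573587 ] [-0.30262207  0.1405234   0.56749616] 0.032155928524356 0.0 (array([-0.0361, -0.0003,  0.0014]), np.float64(-13.2))
(np.float64(60.959606479346164), np.float64(55.07177734375))
```

View pics/m3.png

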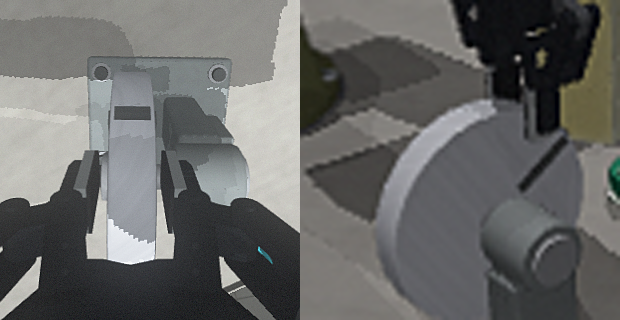

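Wrist view: the wheel (110–157) lies centred between the pads (98 and 170). In the scene view the line is clear to the right of the back finger. Closing now.

>>> {"api": "servo_tool", "payload": {"travel": [[0,0,0],[0,0,0],[0,0,0]], "spin": [0,0,0], "hand": [0.015,0.015,0.015]}}

```text
t: 3.55
ee_pos: [0.5118, -0.1464, 0.1574]
eef_rot: [0.784, 0.621, 0.001, 0.002]
force: [6.2, 0.8, 6.1]
gripper_width: 0.0226
gripper_force: 61.7
```

>>> {"api": "servo_tool", "payload": {"travel": [[-0.0086,0,-0.006],[-0.0181,0,-0.0104],[-0.0282,0,-0.0131],[-0.0386,0,-0.014],[-0.049,0,-0.0131],[-0.0591,0,-0.0104],[-0.0686,0,-0.006],[-0.0772,0,0],[-0.0846,0,0.0074],[-0.0906,0,0.016]], "spin": [0,0,0,0,0,0,0,0,0,0], "hand": [0.015,0.015,0.015,0.015,0.015,0.015,0.015,0.015,0.015,0.015]}}

```text
t: 4.55
ee_pos: [0.4894, -0.2376, 0.1436]
eef_rot: [0.784, 0.621, -0.001, 0.003]
force: [-9.3, -7.4, 27.6]
gripper_width: 0.0225
gripper_force: 67.5
```

Run:
```python
from h import *
S=save('scene','s4');o=r.get_obs();print(o['t'],o['ee_pos'],o['force'],o['torque'],o['gripper_width'],o['gripper_force'],toolmove([.502,-.1815,.156]))
print(lineang(S))
```

```text
4.6 [ 0.48914122 -0.2386393   0.14234574] [-5.96184709 -9.6022966  20.46181834] [-1.33026561  1.07725869 -0.10791621] 0.022567029932060445 67.31678366661072 (array([ 0.0585, -0.0006, -0.0141]), np.float64(-13.3))
(np.float64(-10.235824544160678), np.float64(42.68687220982144))
```

>>> {"api": "servo_tool", "payload": {"travel": [[0,0,0],[0,0,0],[0,0,-0.02],[0,0,-0.06],[0,0,-0.1]], "spin": [0,0,0,0,0], "hand": [0.085,0.085,0.085,0.085,0.085]}}

```text
t: 5.1
ee_pos: [0.4875, -0.2332, 0.2397]
eef_rot: [0.783, 0.622, -0.001, -0.002]
force: [1.2, 0.4, 1.2]
gripper_width: 0.0851
gripper_force: 0.0
```

Run:
```python
from h import *
S0=cv2.imread('pics/s4.png')
S=save('scene','s5');print(lineang(S))
for i in range(5): S=r.camera('scene');print(r.get_obs()['t'],lineang(S))
c=lambda im:cv2.resize(im[140:225,205:290],(400,400),interpolation=cv2.INTER_CUBIC)
cv2.imwrite('pics/m4.png',np.hstack([c(S0),c(S['image'][:,:,::-1])]))
```

```text
(np.float64(30.440144014777367), np.float64(59.27197265624999))
5.2 (np.float64(33.97108231726948), np.float64(59.35630580357144))
5.25 (np.float64(37.12320836475356), np.float64(60.39467075892857))
5.3 (np.float64(40.15537025881901), np.float64(62.12053571428571))
5.35 (np.float64(42.53252312370685), np.float64(60.982003348214285))
5.4 (np.float64(44.92564377191576), np.float64(61.709402901785715))
```

View pics/m4.png

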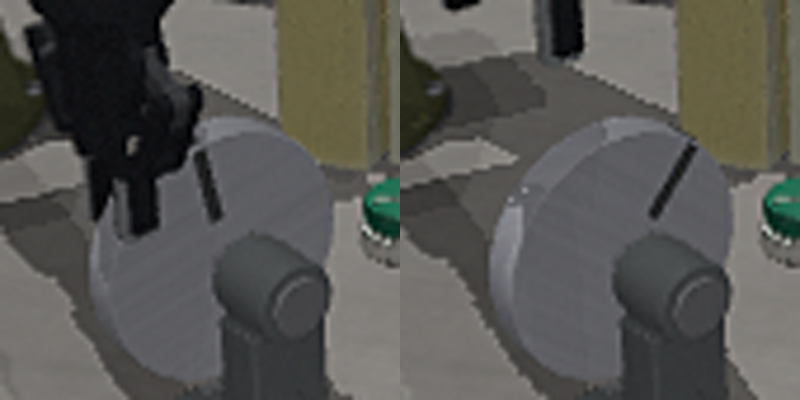

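Left: the line is at about -15° while gripped. Right: after release the wheel is turning towards +y, unobstructed. Waiting for it to settle.

>>> {"api": "servo_tool", "payload": {"travel": [[0,0,0],[0,0,0],[0,0,0],[0,0,0],[0,0,0],[0,0,0],[0,0,0],[0,0,0],[0,0,0],[0,0,0]], "spin": [0,0,0,0,0,0,0,0,0,0], "hand": [0.085,0.085,0.085,0.085,0.085,0.085,0.085,0.085,0.085,0.085]}}

```text
t: 6.4
ee_pos: [0.489, -0.2342, 0.24]
eef_rot: [0.784, 0.621, 0.0, 0.0]
force: [0.5, -0.2, 0.0]
gripper_width: 0.085
gripper_force: 0.0
```

Run:
```python
from h import *
for i in range(4): S=r.camera('scene');print(r.get_obs()['t'],lineang(S))
print(toolmove([.502,-.1815,.156]))
```

```text
6.45 (np.float64(60.22745848218083), np.float64(61.54359654017858))
6.5 (np.float64(60.328211381861834), np.float64(61.38504464285715))
6.55 (np.float64(60.37714620550114), np.float64(61.385323660714285))
6.6 (np.float64(60.458786127730214), np.float64(61.329868861607146))
(array([0.0543, 0.0007, 0.084 ]), np.float64(-13.18))
```

>>> {"api": "servo_tool", "payload": {"travel": [[0,0,0],[0,0,0],[0,0,0],[0,0,0],[0,0,0],[0,0,0],[0,0,0],[0,0,0],[0,0,0],[0,0,0]], "spin": [0,0,0,0,0,0,0,0,0,0], "hand": [0.085,0.085,0.085,0.085,0.085,0.085,0.085,0.085,0.085,0.085]}}

```text
t: 7.6
ee_pos: [0.489, -0.2343, 0.24]
eef_rot: [0.784, 0.621, -0.0, 0.0]
force: [0.1, -0.2, -0.7]
gripper_width: 0.0846
gripper_force: 0.0
```

Run:
```python
from h import *
for i in range(4): S=r.camera('scene');print(r.get_obs()['t'],lineang(S))
```

```text
7.65 (np.float64(60.99489336259589), np.float64(62.72377232142858))
7.7 (np.float64(61.01294801391967), np.float64(62.50313895089286))
7.75 (np.float64(61.03053393098705), np.float64(62.52915736607142))
7.8 (np.float64(61.04681921711513), np.float64(62.77211216517857))
```

>>> {"api": "servo_tool", "payload": {"travel": [[0,0,0.04],[0,0,0.08],[0,0,0.1],[0,0,0.1],[0,0,0.1],[0,0,0.1],[0,0,0.1]], "spin": [0,0,0,0,0,0,0], "hand": [0.085,0.06,0.032,0.032,0.015,0.015,0.015]}}

```text
t: 8.5
ee_pos: [0.49, -0.2345, 0.1413]
eef_rot: [0.784, 0.621, 0.001, 0.001]
force: [2.1, 0.9, -1.7]
gripper_width: 0.0227
gripper_force: 62.0
```

>>> {"api": "servo_tool", "payload": {"travel": [[0.006,0,-0.0086],[0.0134,0,-0.016],[0.022,0,-0.022],[0.0315,0,-0.0264],[0.0416,0,-0.0291],[0.052,0,-0.03],[0.0624,0,-0.0291],[0.0725,0,-0.0264],[0.082,0,-0.022],[0.0906,0,-0.016]], "spin": [0,0,0,0,0,0,0,0,0,0], "hand": [0.015,0.015,0.015,0.015,0.015,0.015,0.015,0.015,0.015,0.015]}}

```text
t: 9.5
ee_pos: [0.5117, -0.1476, 0.1604]
eef_rot: [0.784, 0.621, 0.001, 0.004]
force: [-5.5, 3.2, 21.1]
gripper_width: 0.0223
gripper_force: 65.2
```

>>> {"api": "servo_tool", "payload": {"travel": [[0.0074,0,0.0074],[0.0134,0,0.016],[0.0134,0,0.016]], "spin": [0,0,0], "hand": [0.015,0.015,0.015]}}

```text
t: 9.8
ee_pos: [0.5161, -0.13, 0.1447]
eef_rot: [0.783, 0.622, 0.005, 0.001]
force: [-1.9, 13.7, 21.9]
gripper_width: 0.0222
gripper_force: 72.2
```

Run:
```python
from h import *
S=save('scene','s6');T=save('top','t6');W=save('wrist','w6');print(r.get_obs()['t'],lineang(S),toolmove([.502,-.1815,.156]))
c=lambda im,x,y,w:cv2.resize(im[y:y+w,x:x+w,::-1],(270,270),interpolation=cv2.INTER_CUBIC)
cv2.imwrite('pics/m6.png',np.hstack([c(S['image'],205,140,85),c(T['image'],225,195,90),cv2.resize(W['image'],(260,270))[:,:,::-1]]))
```

```text
9.95 (np.float64(56.3017847791868), np.float64(18.346121651785722)) (array([-0.0532, -0.002 , -0.0115]), np.float64(-13.09))
```

View pics/m6.png

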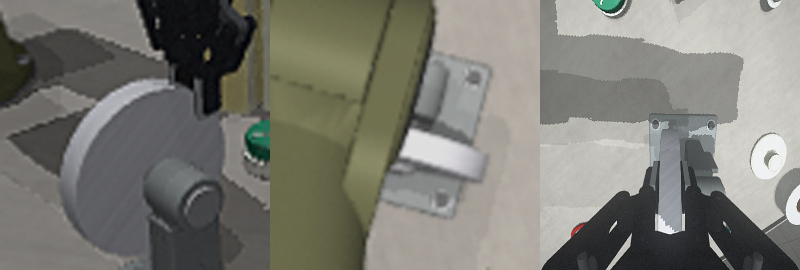

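The line is hidden behind the stand in the scene view and is not in the wrist view either, so it points low. Releasing to watch it sink back.

>>> {"api": "servo_tool", "payload": {"travel": [[0,0,0],[0,0,0],[0,0,-0.03],[0.02,0,-0.07],[0.05,0,-0.1],[0.1,0,-0.13],[0.13,0,-0.14],[0.13,0,-0.14],[0.13,0,-0.14],[0.13,0,-0.14]], "spin": [0,0,0,0,0,0,0,0,0,0], "hand": [0.085,0.085,0.085,0.085,0.085,0.085,0.085,0.085,0.085,0.085]}}

```text
t: 10.95
ee_pos: [0.5417, -0.0073, 0.2793]
eef_rot: [0.784, 0.621, -0.001, -0.0]
force: [0.0, 0.2, -0.1]
gripper_width: 0.0846
gripper_force: 0.0
```

>>> {"api": "servo_tool", "payload": {"travel": [[0,0,0],[0,0,0],[0,0,0],[0,0,0],[0,0,0],[0,0,0],[0,0,0],[0,0,0],[0,0,0],[0,0,0]], "spin": [0,0,0,0,0,0,0,0,0,0], "hand": [0.085,0.085,0.085,0.085,0.085,0.085,0.085,0.085,0.085,0.085]}}

```text
t: 11.95
ee_pos: [0.5423, -0.0064, 0.28]
eef_rot: [0.784, 0.621, 0.0, 0.0]
force: [0.6, -0.6, 0.0]
gripper_width: 0.0848
gripper_force: 0.0
```

Run:
```python
from h import *
for i in range(4): S=r.camera('scene');print(r.get_obs()['t'],lineang(S))
W=save('wrist','w7');im=W['image'].copy()
print(np.round(W['cam_to_world'],3))
cv2.imwrite('pics/m7.png',np.hstack([im[:,:,::-1],cv2.resize(S['image'][140:225,205:265+25,::-1],(240,420)) ]))
```

```text
12.0 (np.float64(109.05640151693953), np.float64(30.18861607142857))
12.05 (np.float64(109.06905355805625), np.float64(30.030133928571423))
12.1 (np.float64(109.04985356858866), np.float64(29.57080078125))
12.15 (np.float64(109.08528546035278), np.float64(29.61732700892857))
[[ 0.973  0.218  0.072  0.56 ]
 [-0.229  0.924  0.305  0.073]
 [ 0.    -0.313  0.95   0.444]
 [ 0.     0.     0.     1.   ]]
```

View pics/m7.png

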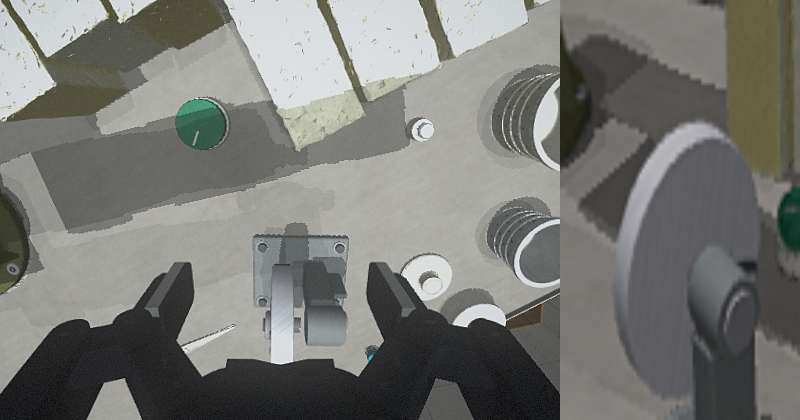

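Scene crop: the line tip shows just above the housing at (748,265), i.e. full-image (272,194). The wrist view shows all bystanders in place.

Run:
```python
from h import *
S=r.camera('scene');g=cv2.cvtColor(S['image'],cv2.COLOR_RGB2GRAY)
print(g[186:202,262:280])
ex=np.array([np.cos(YAW),np.sin(YAW),0]);ey=np.array([-np.sin(YAW),np.cos(YAW),0])
def pa(uv):
    o,d=ray(S,[uv]);c=HUB+ex*.012;P=o+d[0]*((c-o)@ex/(d[0]@ex))-c
    return np.degrees(np.arctan2(P@ey,P[2])).round(1),np.hypot(P@ey,P[2]).round(4)
for u in(268,269,270,271,272,273):print(u,[pa((u,v)) for v in(192,193,194,195)])
g1=cv2.cvtColor(cv2.imread('pics/s2.png'),cv2.COLOR_BGR2GRAY);print(g1[166:192,256:278])
print(pa((271.5,172)),pa((260,187)))
```

```text
[[ 95  95  92  92  89  92  93  93  92  92  91  93  94  87  66  69  68  68]
 [ 94  94  92  92  89  94  93  94  92  92  91  93  93  88  67  70  70  69]
 [ 94  93  92  91  89  93  93  92  92  91  92  92  94  89  67  67  68  70]
 [ 93  92  91  90  90  93  94  92  92  91  91  94  95  85  67  68  70  71]
 [102  93  92  86  91  93  93  92  93  92  93  94  96  77  67  68  70  70]
 [112 107 100  77  90  94  95  91  93  92  94  93  96  71  70  70  70  70]
 [115 113 109 114  89  92  87  73  77  77  75  75  80  71  71  71  71  71]
 [118 115 112 111 107  87  46  28  25  23  27  25  45  73  70  69  70  70]
 [119 116 114 113 112 113 110  74  45  37  39  38  43  72  68  68  68  69]
 [117 117 117 116 115 117 113 110  89  70  74  78  63  70  69  68  71  68]
 [117 117 120 122 116 116  91  88  88  87  86  99  70  70  70  70  69  68]
 [118 119 122 121  91  74  51  47  50  51  53  62  70  72  69  68  69  68]
 [116 121 121  94  48  46  64  80  69  63  57  52  62  73  70  69  68  69]
 [116 118  90  47  62  88 107 135 110  93  70  54  53  72  71  69  68  69]
 [112  89  44  60 114 146 104  59  60  64  65  64 
[... 2908 characters left out ...]
  71  97  90  92  92  93  92  92  91  93  92
   90  97 135 131]
 [ 92  94  97  67  22  28  58  97  94  87  91  93  93  92  93  92  92  93
   90  97 136 131]
 [ 92  93  96  86  36  57  97  95  94  86  90  91  91  92  92  93  92  91
   90 101 136 131]
 [ 94  93  91  98  81  97  93  93  93  92  90  90  91  92  93  92  92  92
   89  99 134 129]
 [ 93  93  70  86  85  84  90  93  94  93  91  90  91  92  93  92  92  91
   90  98 132 128]
 [ 83  76  72  72  69  66  67  83  91  91  93  91  90  90  92  94  92  91
   88 111 133 129]
 [ 75  75  74  74  74  73  70  63  66  72  92  95  91  90  90  92  93  91
   88 122 134 131]]
(np.float64(57.4), np.float64(0.0768)) (np.float64(67.1), np.float64(0.0276))
```

Stick angles are 61° and about 109.5°, so the bottom is at about 85°. I'll grip near the top and turn back about 24°.

>>> {"api": "servo_tool", "payload": {"travel": [[-0.04,0,0],[-0.08,0,0],[-0.12,0,0],[-0.15,0,0],[-0.1615,0,0.03],[-0.1615,0,0.07],[-0.1615,0,0.105],[-0.1615,0,0.1136],[-0.1615,0,0.1136],[-0.1615,0,0.1136]], "spin": [0,0,0,0,0,0,0,0,0,0], "hand": [0.085,0.085,0.085,0.085,0.085,0.085,0.05,0.032,0.032,0.032]}}

```text
t: 13.25
ee_pos: [0.5066, -0.1639, 0.168]
eef_rot: [0.783, 0.621, 0.001, 0.001]
force: [-0.2, -0.9, 0.1]
gripper_width: 0.032
gripper_force: 0.0
```

>>> {"api": "servo_tool", "payload": {"travel": [[0,0,0],[0,0,0],[0,0,0],[-0.005,0,-0.0016],[-0.01,0,-0.0027],[-0.0153,0,-0.0034],[-0.0205,0,-0.0036],[-0.0257,0,-0.0034],[-0.0257,0,-0.0034],[-0.0257,0,-0.0034]], "spin": [0,0,0,0,0,0,0,0,0,0], "hand": [0.015,0.015,0.015,0.015,0.015,0.015,0.015,0.015,0.015,0.015]}}

```text
t: 14.25
ee_pos: [0.5017, -0.1873, 0.171]
eef_rot: [0.783, 0.622, 0.003, 0.0]
force: [4.8, 4.9, -1.1]
gripper_width: 0.0223
gripper_force: 60.9
```

Run:
```python
from h import *
S=save('scene','s8');print(lineang(S));S=r.camera('scene');o=r.get_obs();print(o['t'],lineang(S),o['force'],o['gripper_force'],toolmove([.502,-.1815,.156]))
im=cv2.resize(S['image'][140:225,205:290],(500,500),interpolation=cv2.INTER_CUBIC)
for a in (85,):
  for q in proj(S,wheelpts(HUB,YAW,1,0,0)*0+np.array([wheelpts(HUB,YAW,x,np.radians(a),.012)[0] for x in(.02,.04,.06,.075)])): cv2.circle(im,tuple(int(x) for x in (q-[205,140]+.5)*500/85),2,(255,0,0),-1)
cv2.imwrite('pics/m8.png',im[:,:,::-1])
```

```text
(np.float64(95.95454941924291), np.float64(61.45410156250001))
14.35 (np.float64(95.96515282082686), np.float64(61.55726841517857)) [4.90108255 4.76000961 0.15240485] 60.86598873138428 (array([ 0.0056, -0.0011,  0.015 ]), np.float64(-13.12))
```

View pics/m8.png

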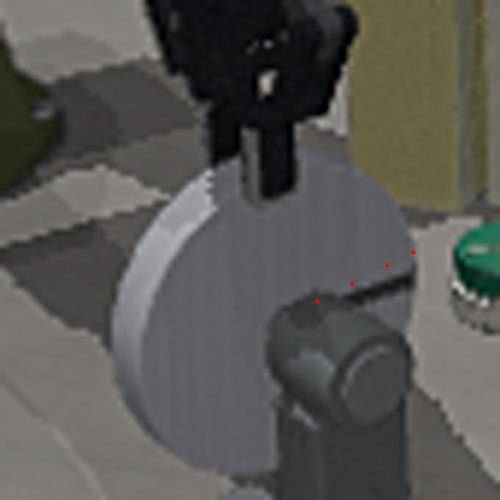

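The line is clearly visible (410,278)–(350,300) at 96°; the red 85° target lies about 11° above it. Turning further.

>>> {"api": "servo_tool", "payload": {"travel": [[-0.004,0,0.0006],[-0.008,0,0.0014],[-0.0125,0,0.0024],[-0.0125,0,0.0024],[-0.0125,0,0.0024]], "spin": [0,0,0,0,0], "hand": [0.015,0.015,0.015,0.015,0.015]}}

```text
t: 14.85
ee_pos: [0.4986, -0.1998, 0.1692]
eef_rot: [0.784, 0.621, 0.002, 0.0]
force: [2.4, 5.1, 4.5]
gripper_width: 0.0228
gripper_force: 61.1
```

Run:
```python
from h import *
S=r.camera('scene');o=r.get_obs();print(o['t'],lineang(S),o['force'],o['gripper_force'],toolmove([.502,-.1815,.156]))
```

```text
14.9 (np.float64(88.1316215797156), np.float64(62.758370535714285)) [2.01800173 4.57026631 6.26049346] 61.12060904502869 (array([ 0.0186, -0.001 ,  0.0132]), np.float64(-13.2))
```

>>> {"api": "servo_tool", "payload": {"travel": [[-0.002,0,0.0006],[-0.0045,0,0.0015],[-0.0045,0,0.0015],[-0.0045,0,0.0015],[-0.0045,0,0.0015]], "spin": [0,0,0,0,0], "hand": [0.015,0.015,0.015,0.015,0.015]}}

```text
t: 15.4
ee_pos: [0.4976, -0.2043, 0.1681]
eef_rot: [0.783, 0.622, 0.002, 0.001]
force: [0.2, 4.3, 8.0]
gripper_width: 0.0225
gripper_force: 61.0
```

Run:
```python
from h import *
S=r.camera('scene');o=r.get_obs();a=lineang(S);print(o['t'],a,o['force'],o['gripper_force'])
for i in range(4): b=lineang(r.camera('scene'))
print(b)
if abs(b[0]-85.4)<2.5 and abs(b[0]-a[0])<.5: print(r.sign_off())
```

```text
15.45 (np.float64(85.5017454650194), np.float64(63.63734654017857)) [1.56566058 3.47332115 8.04103394] 61.0428249835968
(np.float64(85.49800467059033), np.float64(63.49916294642858))
the job is handed in; nothing more can be done
None
```

I handed the job in at about 15.7 s with the wheel gripped (61 N) and at rest, its index line at 85.5°; the line came to rest at 61° and about 109.5° when released from either side, which puts the heavy side down at about 85°, but no pass or fail verdict was returned.

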